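Top controller board into its housing

ROBOT

A 7-joint arm with a two-finger parallel gripper is mounted at the origin on the work surface. World frame = base frame: x ahead of the robot, y to its left, z up, the work surface at z = 0. Lengths are in m, angles in rad, forces in N, time in s.
With the tool pointing down it reaches from about 0.4 to 0.85 m from the base axis. Payload 10.4 kg.
Tool frame: the origin (TCP) lies on the mounting face of the last link; the fingertips stand r.tips_ahead ahead of it and the grasp point (between the pads) lies 164 mm ahead of it (r.tips_ahead is the distance from the TCP to the fingertips, in m); z points along the fingers, y is the line along which they close (so a half turn about z gives the same grasp; the last joint's range is limited). The gripper opens to 87 mm and grips with 3 to 60 N. Pads are 19 mm wide; open, the fingers measure 117 mm over their backs; the gripper's body (75 mm by 190 mm) begins 51 mm behind the grasp point.
Start: joints at [1.211, 0.332, -0.065, 1.46, 0.022, 1.35, -0.088], TCP at [0.207, -0.59, 0.405] pointing down, gripper open.
Joint ranges: [-2.6, 2.6], [-0.5, 2.12], [-1.47, 1.34], [0.16, 2.42], [-1.27, 4.41], [0.06, 2.06], [-2.6, 2.6]. Speed limits (rad/s): [2.22, 2.22, 2.79, 2.79, 3.14, 3.14, 3.14].

INTERFACE

Orientations are given as a unit quaternion [x, y, z, w].
In Python, from bench import telemetry, imaging, job, r gives the robot as it stands.
- The arm moves only by the tool move_arm, never from a script. Its argument "steps" is a list of rows, each an object of numbers: "dx", "dy", "dz": the shift along the tool's x, y, z in cm; "spin": the turn about the tool's z in rad. In form: [{"dx": .., "dy": .., "dz": .., "spin": ..}, ...]. A call has 1 to 12 rows; each row shifts and turns the commanded pose from where the row before left it, along the tool's axes as they then stand; what a row does not reach is not made up. A row lasts 1/10 s, in which the tool goes at most 50 mm and 8.59 degrees, less where a joint would pass 70% of its speed; a pose out of reach is approached as far as the arm can. A call with a gripper value outside its range is refused whole. "claw" is the finger opening in cm, from 0 to 8.7, set as the call begins (left out, the last holds). The fingers move at their own pace and stop on an object; "squeeze" is the grip in N (left out, the last holds). Time passes only in rows, so rows that do not move let the fingers close. It gives the time, the measured TCP pose, the force, the opening and the grip force at its end, in the units of the state.
- telemetry.read_state(): the state, without advancing time (a new reading comes with each control period).
- imaging.camera(name): name is "scene" or "top" or "wrist"; returns a dict with "img" (420x560x3 uint8, red, green, blue), "camera_matrix" (3x3 intrinsics, pixels), "D" ([k1, k2, p1, p2, k3] as OpenCV has them; the pictures are not rectified), "R" (3x3) and "t" (3): a world point X has camera coordinates R X + t. Camera axes: x right, y down, z forward; pixel columns grow to the right and rows downward; lengths in m; the calibration is good to about 2 mm. A picture is of the moment at which its call begins. There is no depth.
- job.close_job(): hands the job in; it is judged then, once.
The state is a dict: "time": time; "joint_positions": joint angles; "joint_vel": joint speeds; "joint_torque": joint torques, N m; "ee_pos": TCP position; "eef_rot": TCP orientation; "ft_force": force on the tool from outside, world axes, zero at the start; "torque": the same for the moment, N m; "width": finger opening in m; "grip_force": force on a finger pad.
Only numpy, scipy, OpenCV 4.12 (cv2) and the standard library are available. Lean on these libraries where they do the work, as an engineer would, in place of code of your own. Each camera call takes 0.05 s, during which the arm holds its last target. There are 200 camera calls.

TASK

Lift the top circuit board off the overlapping pile of three and lay it, component face up, centred on the four posts inside the empty white housing, long side along the housing's long side (either way round). Do not shift the two boards beneath it, and set it down on the posts before letting go rather than dropping it.

Things in the scene. Friction and masses are not known exactly. Their poses are not given: they have to be found in the camera images.
- board_top_center (a point): Top board of the pile, green, 150 x 84 mm, 160 g, loose. Point: its centre, 9.2 mm above its underside; x along its long side, z up. Grasp the black relay right at this point: 16 mm along x (close across this), 20 mm along y, top 8 mm above the point. Plate face 6.8 mm below the point. Green terminal strips, tops 9.2 mm above the point, line both long edges: 56 mm free between.
- board_mid_center (a point): Middle board of the pile, same kind (18.4 mm high over all), shifted and turned a little under the top one, which rests on its terminal strips. Point: its centre, half-way up; x along its long side, z up. It must stay where it is.
- board_low_center (a point): Bottom board of the pile, same kind, lying on the bench. Point: its centre, half-way up; x along its long side, z up. It must stay where it is.
- post_tops (a point): Empty white housing fixed to the bench: open shell 220 x 160 mm, walls 4 mm thick, 36 mm high. Four posts, 8 mm across, at x = +-50, y = +-20 mm, tops 12 mm above the bench. Point: midway between the post tops, at their height; x along the housing's long side, z up. A board on the posts has its underside at this height. (The farther housing that already holds a board is not it.)
Not all that is in view belongs to the job. What is shaped like the part that bears board_top_center but red is not meant.

How it is judged:
By the outcome, as a careful person would: the job done as asked, in the order asked, and still so for the second after the job is handed in, with the robot touching nothing.
It also fails if it takes over 35 s, if anything falls off the work surface, if the arm or the gripper's body presses on something with over 40 N, if the wrist force passes 120 N, or if a joint passes its speed limit or range.

## Working session

There is one attempt and no reset: what is moved stays moved. The work goes in short steps, Python scripts to look and compute and a tool call to move; the robot and the scene stay as the last step left them, time stands still between calls to the robot, and variables do not carry over. Pictures are saved under pics/ and viewed, at most 10 in all, crops included, and the job is handed in when it is done.

Besides the shell and the picture viewer there is one more tool, called in YAML: its name, and indented under it one key for each argument. move_arm: Moves the arm, as the interface text tells. Its arguments: {"type":"object","properties":{"steps":{"type":"array","items":{"type":"object","properties":{"dx":{"type":"number"},"dy":{"type":"number"},"dz":{"type":"number"},"spin":{"type":"number"}}}},"claw":{"type":"number"},"squeeze":{"type":"number"}},"required":["steps"]}

```bash
mkdir -p pics; cat > h.py <<'E'
import numpy as np, cv2
from bench import telemetry, imaging, job, r
def shot(n,f=None):
    c=imaging.camera(n)
    if f: cv2.imwrite('pics/'+f,c['img'][:,:,::-1])
    return c
def ray(c,uv,z):
    K=np.array(c['camera_matrix']);D=np.array(c['D'],float)
    p=cv2.undistortPoints(np.array(uv,float).reshape(-1,1,2),K,D).reshape(-1,2)
    R=np.array(c['R']);t=np.array(c['t']);o=-R.T@t
    d=np.c_[p,np.ones(len(p))]@R
    return o+d*((z-o[2])/d[:,2])[:,None]
def proj(c,X):
    R=np.array(c['R']);t=np.array(c['t'])
    return cv2.projectPoints(np.array(X,float).reshape(-1,3),cv2.Rodrigues(R)[0],t,np.array(c['camera_matrix']),np.array(c['D'],float))[0].reshape(-1,2)
E
python3 - <<'E'
from h import *
import pickle
a=shot('top','top.png');b=shot('scene','scene.png')
pickle.dump((a,b),open('c.pkl','wb'))
s=telemetry.read_state();print(s,r.tips_ahead)
E
```

```text
{'time': 0.1, 'joint_positions': array([ 1.21143558,  0.33282951, -0.0646988 ,  1.46084727,  0.02160743,
        1.3499026 , -0.08849198]), 'joint_vel': array([ 0.00052949, -0.0014431 ,  0.0003873 , -0.00284704,  0.00026205,
        0.00031833, -0.00080527]), 'joint_torque': array([ 1.08418608e-03, -6.24549508e+01,  2.44580075e-02, -3.90721822e+01,
       -6.13310840e-02,  3.64847272e-02,  6.68607186e-05]), 'ee_pos': array([ 0.20648843, -0.58978868,  0.40402514]), 'eef_rot': array([ 9.85854975e-01,  1.67599380e-01, -1.40228883e-04, -6.30098855e-04]), 'ft_force': array([0.40904708, 0.35889917, 0.15056973]), 'torque': array([-0.0059877 ,  0.01366236,  0.02341355]), 'grip_force': 0.0, 'width': 0.08696800237859129} 0.1822
```

```bash
python3 -c "
import cv2,numpy as np
a=cv2.imread('pics/top.png');b=cv2.imread('pics/scene.png')
cv2.imwrite('pics/both.png',cv2.resize(a,(784,588)));cv2.imwrite('pics/s2.png',cv2.resize(b,(784,588)))"
```

```text
(no output)
```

View pics/both.png

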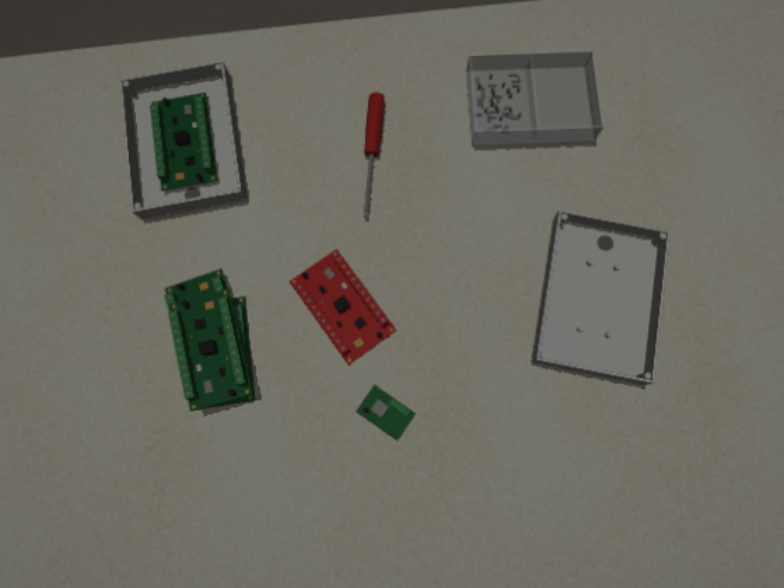

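View pics/s2.png

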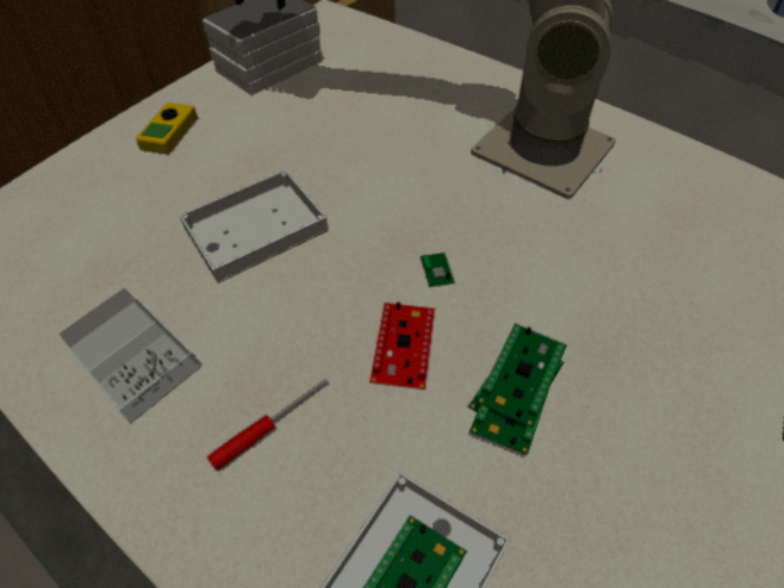

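The top view shows the pile at about (210,340) with the top board's relay at (208,348). The empty housing is at (603,300), with posts at (589,264), (615,268), (579,329) and (606,335). In the scene view the relay is at (524,369). Both pictures are enlarged 1.4x.

```bash
python3 - <<'E'
from h import *
import pickle
a,b=pickle.load(open('c.pkl','rb'))
def blob(c,uv,w=9):
    u,v=np.round(uv).astype(int);g=c['img'][v-w:v+w+1,u-w:u+w+1].max(2).astype(int)
    m=(g<np.percentile(g,2)+18).astype(np.uint8)
    n,l,s,ce=cv2.connectedComponentsWithStats(m); 
    i=1+np.argmax(s[1:,4]);print('blob',s[i],ce[i]);return ce[i]+[u-w,v-w]
pa=blob(a,(148.6,248.6));pb=blob(b,(374.5,264))
print(pa,pb);print('relay z.054',ray(a,[pa],.054),ray(b,[pb],.054))
P=ray(a,np.array([[589,264],[615,268],[579,329],[606,335]])/1.4,.012)
print(P,P.mean(0));m=P[:2].mean(0)-P[2:].mean(0);print(np.linalg.norm(m),np.arctan2(m[1],m[0]))
# housing rim corners z .036
H=ray(a,np.array([[560,213],[667,234],[651,384],[533,363]])/1.4,.036);print(H,H.mean(0))
# top board long direction: strips' outer corners at z ~.055
B=ray(a,np.array([[166,290],[222,270],[253,401],[193,409]])/1.4,.039);print(B,B.mean(0))
E
```

```text
blob [  2   3  14  11 125] [8.56  8.176]
blob [ 3  3 12 12 87] [8.87356322 8.49425287]
[148.56  248.176] [373.87356322 263.49425287]
relay z.054 [[0.52525515 0.2343457  0.054     ]] [[0.53338602 0.23673006 0.054     ]]
[[ 0.5886029  -0.30282892  0.012     ]
 [ 0.57828698 -0.33908141  0.012     ]
 [ 0.49690867 -0.27089895  0.012     ]
 [ 0.48398875 -0.30709587  0.012     ]] [ 0.53694682 -0.30497629  0.012     ]
0.09833410515262256 -0.33100283248870266
[[ 0.66214508 -0.26725195  0.036     ]
 [ 0.61326385 -0.4131522   0.036     ]
 [ 0.40901476 -0.34556722  0.036     ]
 [ 0.45568858 -0.19308632  0.036     ]] [ 0.53502807 -0.30476442  0.036     ]
[[0.61448407 0.29381724 0.039     ]
 [0.63389337 0.21529496 0.039     ]
 [0.44965302 0.18306206 0.039     ]
 [0.44845956 0.26254289 0.039     ]] [0.5366225  0.23867929 0.039     ]
```

move_arm:
  steps:
    - {"dx": 4.93, "dy": -0.43, "spin": -0.083}
    - {"dx": 4.93, "dy": -0.43, "spin": -0.083}
    - {"dx": 4.93, "dy": -0.43, "spin": -0.083}
    - {"dx": 4.93, "dy": -0.43, "spin": -0.083}
    - {"dx": 4.93, "dy": -0.43, "spin": -0.083}
    - {"dx": 4.93, "dy": -0.43, "spin": -0.083}
    - {"dx": 4.93, "dy": -0.43, "spin": -0.083}
    - {"dx": 4.93, "dy": -0.43, "spin": -0.083}
    - {"dx": 4.93, "dy": -0.43, "spin": -0.083}
    - {"dx": 4.93, "dy": -0.43, "spin": -0.083}
  claw: 8.7

```text
$.steps[0]: bad value
```

move_arm:
  steps:
    - {"dx": 4.93, "dy": -0.43, "dz": 0, "spin": -0.083}
    - {"dx": 4.93, "dy": -0.43, "dz": 0, "spin": -0.083}
    - {"dx": 4.93, "dy": -0.43, "dz": 0, "spin": -0.083}
    - {"dx": 4.93, "dy": -0.43, "dz": 0, "spin": -0.083}
    - {"dx": 4.93, "dy": -0.43, "dz": 0, "spin": -0.083}
    - {"dx": 4.93, "dy": -0.43, "dz": 0, "spin": -0.083}
    - {"dx": 4.93, "dy": -0.43, "dz": 0, "spin": -0.083}
    - {"dx": 4.93, "dy": -0.43, "dz": 0, "spin": -0.083}
    - {"dx": 4.93, "dy": -0.43, "dz": 0, "spin": -0.083}
    - {"dx": 4.93, "dy": -0.43, "dz": 0, "spin": -0.083}

```text
time: 1.1
ee_pos: [0.5433, -0.2439, 0.4043]
eef_rot: [0.834, 0.552, -0.0, -0.0]
ft_force: [0.6, -1.0, -0.1]
width: 0.0868
grip_force: 0.0
```

```bash
python3 - <<'E'
from h import *
import pickle
c=shot('wrist','w1.png');pickle.dump(c,open('w1.pkl','wb'))
print(c['R'],-np.array(c['R']).T@c['t'])
cv2.imwrite('pics/w1b.png',cv2.resize(c['img'][:,:,::-1],(784,588)))
E
```

```text
[[ 9.21026438e-01 -3.89499964e-01 -2.79136497e-04]
 [-3.76635435e-01 -8.90788689e-01  2.54246456e-01]
 [-9.92776372e-02 -2.34062575e-01 -9.67139422e-01]] [ 0.57053783 -0.18012277  0.3843899 ]
```

View pics/w1b.png

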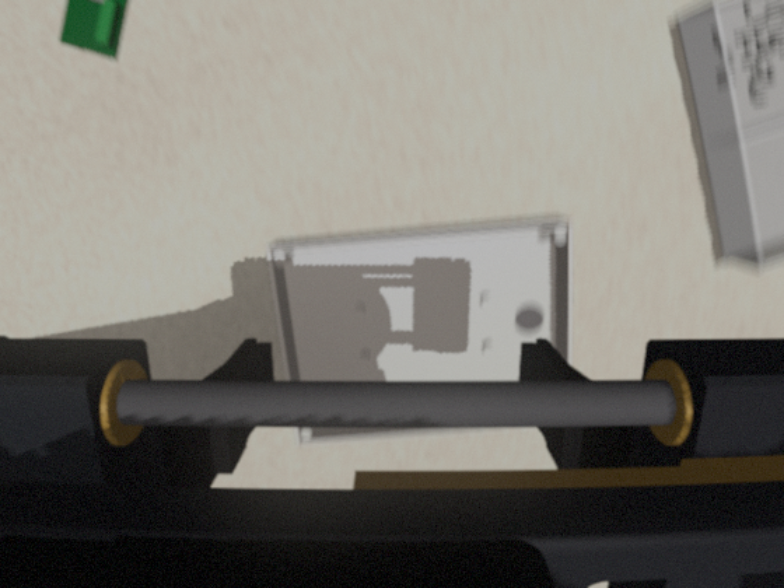

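move_arm:
  steps:
    - {"dx": 4.93, "dy": -0.43, "dz": 0, "spin": -0.083}
    - {"dx": 4.93, "dy": -0.43, "dz": 0, "spin": -0.083}
    - {"dx": 4.93, "dy": -0.43, "dz": 0, "spin": -0.083}
    - {"dx": 4.93, "dy": -0.43, "dz": 0, "spin": -0.083}
    - {"dx": 4.93, "dy": -0.43, "dz": 0, "spin": -0.083}
    - {"dx": 4.93, "dy": -0.43, "dz": 0, "spin": -0.083}
    - {"dx": 4.93, "dy": -0.43, "dz": 0, "spin": -0.083}
    - {"dx": 4.93, "dy": -0.43, "dz": 0, "spin": -0.083}
    - {"dx": 4.93, "dy": -0.43, "dz": 0, "spin": -0.083}
    - {"dx": 0, "dy": 0, "dz": 0, "spin": 0}

```text
time: 2.15
ee_pos: [0.5326, 0.1966, 0.4051]
eef_rot: [0.571, 0.821, 0.001, -0.001]
ft_force: [0.3, -0.2, -0.1]
width: 0.0868
grip_force: 0.0
```

The wrist view shows the empty housing with post tops near (361,307), (484,298), (366,352) and (487,346), in the 1.4x picture. Next I look at the pile.

```bash
python3 - <<'E'
from h import *
import pickle
w=pickle.load(open('w1.pkl','rb'))
P=ray(w,np.array([[361,307],[484,298],[366,352],[487,346]])/1.4,.012)
print(P,P.mean(0));m=P[1]+P[3]-P[0]-P[2];print(np.linalg.norm(m)/2,np.arctan2(m[1],m[0]))
c=shot('wrist','w2.png');pickle.dump(c,open('w2.pkl','wb'))
cv2.imwrite('pics/w2b.png',cv2.resize(c['img'][:,:,::-1],(784,588)))
print(telemetry.read_state()['joint_positions'])
E
```

```text
[[ 0.50337756 -0.26903244  0.012     ]
 [ 0.59464143 -0.29970691  0.012     ]
 [ 0.49179787 -0.30493931  0.012     ]
 [ 0.58306299 -0.33805899  0.012     ]] [ 0.54321996 -0.30293441  0.012     ]
0.0966779820145608 -0.3362306327845572
[ 0.21091511  0.29384552 -0.76503869  1.58362004  0.20615281  1.34762374
 -0.22872988]
```

View pics/w2b.png

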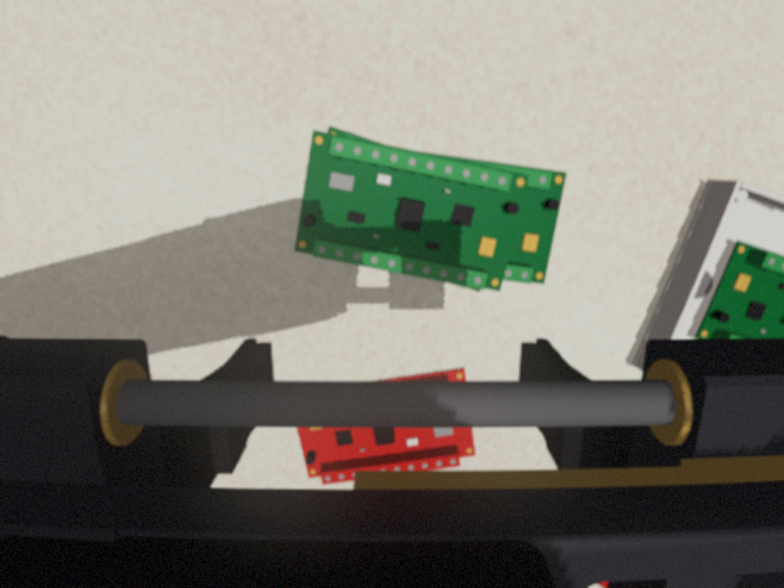

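The wrist view shows the top board on the pile. Its corner holes are at (319,140), (302,244), (495,283) and (520,182), and the relay is at (411,213), in the 1.4x picture.

```bash
python3 - <<'E'
from h import *
import pickle
w=pickle.load(open('w2.pkl','rb'))
im=w['img'].astype(int);yel=((im[:,:,0]-im[:,:,2]>50)&(im[:,:,0]>90)).astype(np.uint8)
n,l,s,ce=cv2.connectedComponentsWithStats(yel);k=s[:,4]>3
Q=[]
for q in np.array([[319,140],[302,244],[495,283],[520,182]])/1.4:
    d=np.linalg.norm(ce-q,axis=1);d[~k]=99;i=d.argmin();print(q,ce[i],s[i,4]);Q.append(ce[i] if d[i]<5 else q)
C=ray(w,Q,.0392);print(C,C.mean(0))
print([np.linalg.norm(C[i]-C[(i+1)%4]) for i in range(4)])
m=C[2]+C[3]-C[0]-C[1];print('yaw',np.arctan2(m[1],m[0]))
m=C[0]+C[3]-C[1]-C[2];print('yaw',np.arctan2(-m[0],m[1]))
print('relay',ray(w,[[411/1.4,212/1.4]],.054))
print(telemetry.read_state()['ee_pos'],telemetry.read_state()['eef_rot'])
E
```

```text
[227.85714286 100.        ] [227.36666667  99.63333333] 30
[215.71428571 174.28571429] [215.46666667 174.13333333] 15
[353.57142857 202.14285714] [353.17857143 201.39285714] 28
[371.42857143 130.        ] [371.48484848 129.60606061] 33
[[0.45383405 0.26011606 0.0392    ]
 [0.46518497 0.18883297 0.0392    ]
 [0.60346318 0.21087303 0.0392    ]
 [0.59220085 0.28227823 0.0392    ]] [0.52867076 0.23552507 0.0392    ]
[np.float64(0.07218117667867667), np.float64(0.1400236709779041), np.float64(0.07228790919897436), np.float64(0.14013041491314332)]
yaw 0.15844038341883254
yaw 0.1571728624474199
relay [[0.52861909 0.23748347 0.054     ]]
[0.53434734 0.1928842  0.40479227] [ 5.73289694e-01  8.19352598e-01  2.49477537e-04 -4.31283857e-04]
```

move_arm:
  steps:
    - {"dx": 0, "dy": 0, "dz": 0, "spin": 0.096}
    - {"dx": 0, "dy": 0, "dz": 0, "spin": 0.0955}
    - {"dx": 2.15, "dy": 0.05, "dz": 2, "spin": 0}
    - {"dx": 2.15, "dy": 0.06, "dz": 2, "spin": 0}
    - {"dx": 0, "dy": 0, "dz": 3, "spin": 0}
    - {"dx": 0, "dy": 0, "dz": 3, "spin": 0}
    - {"dx": 0, "dy": 0, "dz": 2.5, "spin": 0}
    - {"dx": 0, "dy": 0, "dz": 1.5, "spin": 0}
    - {"dx": 0, "dy": 0, "dz": 0, "spin": 0}
    - {"dx": 0, "dy": 0, "dz": 0, "spin": 0}
  claw: 2.6

```text
time: 3.2
ee_pos: [0.5311, 0.2317, 0.2655]
eef_rot: [0.652, 0.758, 0.0, 0.0]
ft_force: [0.4, -0.1, 0.6]
width: 0.0269
grip_force: 0.0
```

```bash
python3 - <<'E'
from h import *
c=shot('wrist')
cv2.imwrite('pics/w3.png',cv2.resize(c['img'][:,:,::-1],(784,588)))
s=telemetry.read_state();print(s['ee_pos'],s['eef_rot'],s['ft_force'],s['width'],s['joint_positions'])
q=s['eef_rot'];print('tool y yaw',2*np.arctan2(q[1],q[0])-np.pi/2)
E
```

```text
[0.53123359 0.23198136 0.26603976] [6.51841105e-01 7.58355092e-01 7.22836979e-04 4.52642416e-04] [-0.06417019  0.25158104  1.13685441] 0.02674251342873352 [ 0.08481963  0.44437695 -0.70926841  1.71297698  0.31984077  1.1015007
 -0.57186169]
tool y yaw 0.15077635899693642
```

View pics/w3.png

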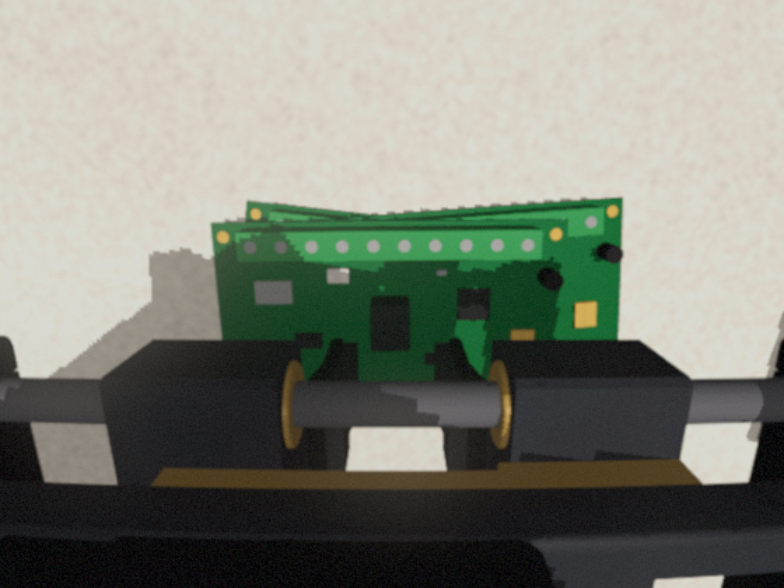

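The close view shows the relay at (390,320), roughly midway between the fingers at (348) and (446). The near-edge holes are at (223,237) and (556,234).

```bash
python3 - <<'E'
from h import *
c=shot('wrist')
im=c['img'].astype(int);yel=((im[:,:,0]-im[:,:,2]>50)&(im[:,:,0]>90)).astype(np.uint8)
n,l,s,ce=cv2.connectedComponentsWithStats(yel)
Q=[]
for q in np.array([[223,237],[556,234]])/1.4:
    d=np.linalg.norm(ce-q,axis=1);d[s[:,4]<4]=99;i=d.argmin();Q.append(ce[i]);print(q,ce[i])
C=ray(c,Q,.0392);v=C[1]-C[0];L=np.linalg.norm(v);v/=L
print(L,np.arctan2(v[1],v[0]),'centre',C.mean(0)-.0361*np.array([-v[1],v[0],0]))
for _ in range(2):
  s=telemetry.read_state();q=s['eef_rot'];print(s['ee_pos'],2*np.arctan2(q[1],q[0])-np.pi/2)
  shot('wrist')
R=cv2.Rodrigues(np.zeros(3))[0]
# grasp axis position from pose
from scipy.spatial.transform import Rotation as Ro
print(s['ee_pos']+Ro.from_quat(s['eef_rot']).apply([0,0,.17]))
E
```

```text
[159.28571429 169.28571429] [158.55714286 169.4       ]
[397.14285714 167.14285714] [395.82432432 167.24324324]
0.14019171187235305 0.1599211274860697 centre [0.52828069 0.23609442 0.0392    ]
[0.5311792 0.232144  0.2661823] 0.15099998524663127
[0.53110737 0.23217466 0.26613548] 0.15114334552596675
[0.53146147 0.23227344 0.09613588]
```

move_arm:
  steps:
    - {"dx": 0.21, "dy": -0.11, "dz": 0.6, "spin": -0.008}
    - {"dx": 0.21, "dy": -0.11, "dz": 0.8, "spin": 0}
    - {"dx": 0, "dy": 0, "dz": 0.9, "spin": 0}
    - {"dx": 0, "dy": 0, "dz": 0.7, "spin": 0}
    - {"dx": 0, "dy": 0, "dz": 0.6, "spin": 0}
    - {"dx": 0, "dy": 0, "dz": 0.4, "spin": 0}
    - {"dx": 0, "dy": 0, "dz": 0, "spin": 0}
    - {"dx": 0, "dy": 0, "dz": 0, "spin": 0}
    - {"dx": 0, "dy": 0, "dz": 0, "spin": 0}

```text
time: 4.3
ee_pos: [0.528, 0.2359, 0.2251]
eef_rot: [0.649, 0.761, 0.0, 0.0]
ft_force: [0.0, 0.2, 0.8]
width: 0.0263
grip_force: 0.0
```

move_arm:
  steps:
    - {"dx": 0, "dy": 0, "dz": 0, "spin": 0}
    - {"dx": 0, "dy": 0, "dz": 0, "spin": 0}
    - {"dx": 0, "dy": 0, "dz": 0, "spin": 0}
    - {"dx": 0, "dy": 0, "dz": 0, "spin": 0}
    - {"dx": 0, "dy": 0, "dz": 0, "spin": 0}
    - {"dx": 0, "dy": 0, "dz": 0, "spin": 0}
  claw: 0.8
  squeeze: 30

```text
time: 4.9
ee_pos: [0.5279, 0.2359, 0.2249]
eef_rot: [0.649, 0.761, 0.0, 0.0]
ft_force: [0.1, -1.4, 2.5]
width: 0.0156
grip_force: 30.0
```

move_arm:
  steps:
    - {"dx": 0, "dy": 0, "dz": -0.3, "spin": 0}
    - {"dx": 0, "dy": 0, "dz": -0.5, "spin": 0}
    - {"dx": 0, "dy": 0, "dz": -1, "spin": 0}
    - {"dx": 0, "dy": 0, "dz": -1.5, "spin": 0}
    - {"dx": 0, "dy": 0, "dz": -2, "spin": 0}
    - {"dx": 0, "dy": 0, "dz": -2, "spin": 0}
    - {"dx": 0, "dy": 0, "dz": -2, "spin": 0}
    - {"dx": 0, "dy": 0, "dz": -2, "spin": 0}
    - {"dx": 0, "dy": 0, "dz": -1, "spin": 0}
    - {"dx": 0, "dy": 0, "dz": 0, "spin": 0}

```text
time: 5.9
ee_pos: [0.528, 0.2362, 0.3497]
eef_rot: [0.649, 0.761, 0.001, 0.001]
ft_force: [0.9, 0.6, -1.0]
width: 0.0154
grip_force: 30.0
```

```bash
python3 - <<'E'
from h import *
a=shot('scene')['img'][190:330,300:440,::-1];b=shot('top')['img'][160:310,90:230,::-1]
cv2.imwrite('pics/l.png',np.hstack([cv2.resize(a,(390,390)),cv2.resize(b,(390,390))]))
E
```

```text
(no output)
```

View pics/l.png

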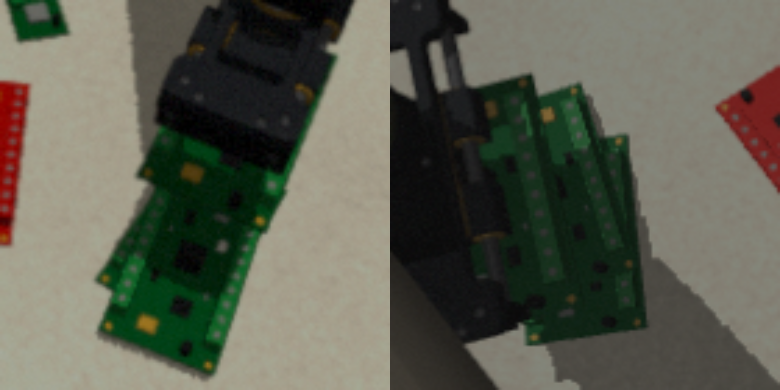

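The top board is lifted and level in the gripper. The two lower boards remain in place. I'll refine the housing position from the stored pictures while travelling.

```bash
python3 - <<'E'
from h import *
import pickle
a,b=pickle.load(open('c.pkl','rb'));w=pickle.load(open('w1.pkl','rb'))
A=cv2.resize(a['img'][145:280,375:485,::-1],(440,540),interpolation=cv2.INTER_CUBIC)
B=cv2.resize(w['img'][200:260,245:365,::-1],(360,180),interpolation=cv2.INTER_CUBIC)
S=cv2.resize(b['img'][120:205,125:240,::-1],(345,255),interpolation=cv2.INTER_CUBIC)
o=np.zeros((540,800,3),np.uint8);o[:540,:440]=A;o[:180,440:]=B;o[200:455,440:785]=S
cv2.imwrite('pics/h.png',np.clip(o*1.4,0,255).astype(np.uint8))
E
```

```text
(no output)
```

View pics/h.png

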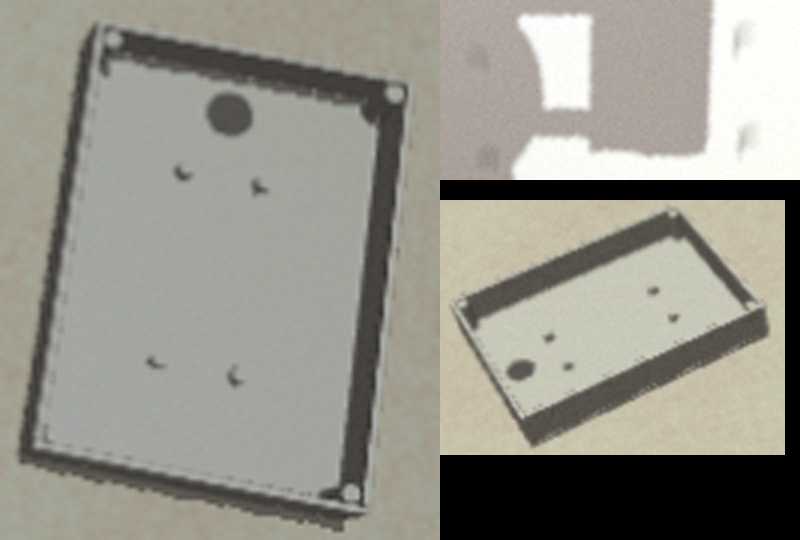

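move_arm:
  steps:
    - {"dx": -3.0, "dy": -0.4, "dz": 0, "spin": 0.0355}
    - {"dx": -3.85, "dy": -0.39, "dz": 0, "spin": 0.0355}
    - {"dx": -3.85, "dy": -0.26, "dz": 0, "spin": 0.0355}
    - {"dx": -3.85, "dy": -0.12, "dz": 0, "spin": 0.0355}
    - {"dx": -3.85, "dy": 0.01, "dz": 0, "spin": 0.0355}
    - {"dx": -3.85, "dy": 0.15, "dz": 0, "spin": 0.0355}
    - {"dx": -3.85, "dy": 0.28, "dz": 0, "spin": 0.0355}
    - {"dx": -3.84, "dy": 0.42, "dz": 0, "spin": 0.0355}
    - {"dx": -3.83, "dy": 0.55, "dz": 0, "spin": 0.0355}
    - {"dx": -3.8, "dy": 0.69, "dz": 0, "spin": 0.0355}
    - {"dx": -3.77, "dy": 0.82, "dz": 0, "spin": 0.0355}
    - {"dx": -3.73, "dy": 0.96, "dz": 0, "spin": 0.0355}

```text
time: 7.2
ee_pos: [0.5367, -0.2203, 0.3465]
eef_rot: [0.795, 0.606, -0.001, -0.001]
ft_force: [0.5, 0.0, -2.1]
width: 0.0158
grip_force: 30.0
```

The pictures show the housing's corner bosses in the top crop at (113,40), (395,93) and (350,492). In the scene crop they are at (462,303), (672,213) and (752,304). The posts are visible only by their shaded sides.

```bash
python3 - <<'E'
from h import *
import pickle
a,b=pickle.load(open('c.pkl','rb'));w=pickle.load(open('w1.pkl','rb'))
f=lambda p:np.array(p,float)/4+[375,145]-.375
g=lambda p:(np.array(p,float)-[440,200])/3+[125,120]-.33
h=lambda p:(np.array(p,float)-[440,0])/3+[245,200]-.33
def rep(n,P): 
    v=P[0]+P[1]-P[2]-P[3];print(n,P.mean(0)[:2],'yaw',np.arctan2(v[1],v[0]),'L',np.linalg.norm(v)/2,np.linalg.norm(P[0]+P[2]-P[1]-P[3])/2)
rep('top posts',ray(a,f([[183,172],[259,186],[155,361],[235,376]]),.010))
rep('scene posts',ray(b,g([[568,366],[549,338],[673,317],[653,290]]),.008))
rep('wrist posts',ray(w,h([[744,138],[742,38],[487,157],[478,53]])[[1,0,3,2]],.008))
rep('rim top',ray(a,f([[97,22],[410,84],[33,448],[366,514]]),.036))
rep('rim scene outer',ray(b,g([[525,419],[453,304],[766,306],[672,207]]),.036))
T=ray(a,f([[395,93],[350,492]]),.036);S=ray(b,g([[462,303],[672,213]]),.036);print(T,S)
print('boss diag top',ray(a,f([[113,40],[350,492]]),.036).mean(0),'scene',ray(b,g([[462,303],[752,304]]),.036).mean(0))
s=telemetry.read_state();q=s['eef_rot'];print(s['ee_pos'],2*np.arctan2(q[1],q[0])-np.pi/2,s['joint_positions'])
E
```

```text
top posts [ 0.53832783 -0.30593657] yaw -0.32459978425325103 L 0.09898974490166429 0.03928402459147511
scene posts [ 0.5409707  -0.30679691] yaw -0.30994941414339205 L 0.09974369874667688 0.03959012160099596
wrist posts [ 0.54228841 -0.30291998] yaw -0.33168501034109354 L 0.09731778799569143 0.04008545075356969
rim top [ 0.53846675 -0.30677973] yaw -0.316594468281694 L 0.21668323176571005 0.15788740827611739
rim scene outer [ 0.5417474  -0.30576834] yaw -0.31243511088106907 L 0.2141418769217518 0.15647237309189932
[[ 0.61247562 -0.40673361  0.036     ]
 [ 0.42184871 -0.34277573  0.036     ]] [[ 0.61415384 -0.40689349  0.036     ]
 [ 0.42391966 -0.34300305  0.036     ]]
boss diag top [ 0.53906987 -0.30740311  0.036     ] scene [ 0.54058114 -0.3073334   0.036     ]
[ 0.53672653 -0.22034702  0.34648875] -0.26799595039627766 [ 0.68349049  0.30857665 -0.44746195  1.64049092  0.13996516  1.22625789
 -0.06117442]
```

move_arm:
  steps:
    - {"dx": -2.6, "dy": 1.0, "dz": 0, "spin": 0.026}
    - {"dx": -2.7, "dy": 1.0, "dz": 0, "spin": 0.026}
    - {"dx": -2.7, "dy": 1.0, "dz": 1, "spin": 0}
    - {"dx": 0, "dy": 0, "dz": 2, "spin": 0}
    - {"dx": 0, "dy": 0, "dz": 2.5, "spin": 0}
    - {"dx": 0, "dy": 0, "dz": 2.5, "spin": 0}
    - {"dx": 0, "dy": 0, "dz": 2, "spin": 0}
    - {"dx": 0, "dy": 0, "dz": 0.8, "spin": 0}
    - {"dx": 0, "dy": 0, "dz": 0, "spin": 0}
    - {"dx": 0, "dy": 0, "dz": 0, "spin": 0}
    - {"dx": 0, "dy": 0, "dz": 0, "spin": 0}

```text
time: 8.3
ee_pos: [0.5433, -0.3042, 0.241]
eef_rot: [0.81, 0.586, 0.0, 0.001]
ft_force: [0.2, -0.0, -1.8]
width: 0.0156
grip_force: 30.0
```

```bash
python3 - <<'E'
from h import *
s=telemetry.read_state();q=s['eef_rot'];yaw=2*np.arctan2(q[1],q[0])-np.pi/2
print(s['ee_pos'],yaw,s['ft_force'],q)
d=np.array([.540,-.3063])-s['ee_pos'][:2];t=yaw+np.pi/2
print('dx,dy',np.array([[np.cos(t),np.sin(t)],[np.sin(t),-np.cos(t)]])@d*100,'spin',yaw+.32,'dz to contact',(s['ee_pos'][2]-.2001)*100)
c=shot('wrist');b=shot('scene')
cv2.imwrite('pics/p.png',np.hstack([cv2.resize(c['img'][:,:,::-1],(400,300)),cv2.resize(b['img'][100:220,110:270,::-1],(400,300))]))
E
```

```text
[ 0.54327314 -0.30416379  0.24096082] -0.31850916293595266 [ 0.150093   -0.03621245 -1.76698992] [8.10293137e-01 5.86024043e-01 3.68561589e-04 8.47177915e-04]
dx,dy [-0.30537523 -0.24395585] spin 0.0014908370640473456 dz to contact 4.086081659830246
```

View pics/p.png

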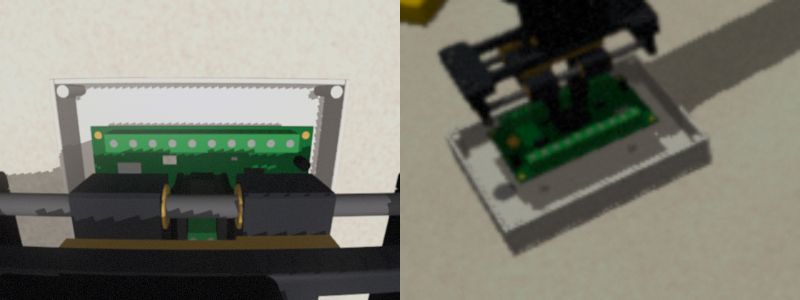

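Both views show the board held level above the empty housing. The wrist view has the bosses at columns 63 and 336 and the board holes at 97 and 306, so it is nearly centred and square.

move_arm:
  steps:
    - {"dx": -0.3, "dy": -0.24, "dz": 0.5, "spin": 0}
    - {"dx": 0, "dy": 0, "dz": 0.8, "spin": 0}
    - {"dx": 0, "dy": 0, "dz": 0.8, "spin": 0}
    - {"dx": 0, "dy": 0, "dz": 0.8, "spin": 0}
    - {"dx": 0, "dy": 0, "dz": 0.5, "spin": 0}
    - {"dx": 0, "dy": 0, "dz": 0.3, "spin": 0}
    - {"dx": 0, "dy": 0, "dz": 0, "spin": 0}
    - {"dx": 0, "dy": 0, "dz": 0, "spin": 0}
    - {"dx": 0, "dy": 0, "dz": 0, "spin": 0}

```text
time: 9.3
ee_pos: [0.5398, -0.3062, 0.2031]
eef_rot: [0.81, 0.586, 0.0, 0.0]
ft_force: [0.2, 0.6, -0.9]
width: 0.0158
grip_force: 30.0
```

move_arm:
  steps:
    - {"dx": 0, "dy": 0, "dz": 0.1, "spin": 0}
    - {"dx": 0, "dy": 0, "dz": 0.1, "spin": 0}
    - {"dx": 0, "dy": 0, "dz": 0.05, "spin": 0}
    - {"dx": 0, "dy": 0, "dz": 0, "spin": 0}
    - {"dx": 0, "dy": 0, "dz": 0, "spin": 0}
    - {"dx": 0, "dy": 0, "dz": 0, "spin": 0}

```text
time: 9.9
ee_pos: [0.5396, -0.3061, 0.2003]
eef_rot: [0.81, 0.586, -0.0, 0.0]
ft_force: [-0.1, -0.5, -1.5]
width: 0.0157
grip_force: 30.0
```

move_arm:
  steps:
    - {"dx": 0, "dy": 0, "dz": 0.05, "spin": 0}
    - {"dx": 0, "dy": 0, "dz": 0.05, "spin": 0}
    - {"dx": 0, "dy": 0, "dz": 0, "spin": 0}
    - {"dx": 0, "dy": 0, "dz": 0, "spin": 0}
    - {"dx": 0, "dy": 0, "dz": 0, "spin": 0}

```text
time: 10.4
ee_pos: [0.5397, -0.3061, 0.2001]
eef_rot: [0.81, 0.586, -0.0, 0.0]
ft_force: [-4.2, 2.0, 6.9]
width: 0.0156
grip_force: 30.0
```

Contact: the vertical force rose by about 8 N at the expected height. I'll release now.

move_arm:
  steps:
    - {"dx": 0, "dy": 0, "dz": 0, "spin": 0}
    - {"dx": 0, "dy": 0, "dz": 0, "spin": 0}
    - {"dx": 0, "dy": 0, "dz": 0, "spin": 0}
    - {"dx": 0, "dy": 0, "dz": 0, "spin": 0}
    - {"dx": 0, "dy": 0, "dz": 0, "spin": 0}
  claw: 2.6

```text
time: 10.9
ee_pos: [0.5397, -0.3061, 0.1992]
eef_rot: [0.81, 0.586, -0.0, -0.0]
ft_force: [0.1, 0.3, -0.4]
width: 0.0258
grip_force: 0.0
```

move_arm:
  steps:
    - {"dx": 0, "dy": 0, "dz": -0.5, "spin": 0}
    - {"dx": 0, "dy": 0, "dz": -1, "spin": 0}
    - {"dx": 0, "dy": 0, "dz": -2, "spin": 0}
    - {"dx": 0, "dy": 0, "dz": -3, "spin": 0}
    - {"dx": 0, "dy": 0, "dz": -4, "spin": 0}
    - {"dx": -4, "dy": 0, "dz": -3, "spin": 0}
    - {"dx": -4, "dy": 0, "dz": -2, "spin": 0}
    - {"dx": -4, "dy": 0, "dz": 0, "spin": 0}
    - {"dx": -4, "dy": 0, "dz": 0, "spin": 0}
    - {"dx": 0, "dy": 0, "dz": 0, "spin": 0}
    - {"dx": 0, "dy": 0, "dz": 0, "spin": 0}

```text
time: 12.0
ee_pos: [0.489, -0.4588, 0.3548]
eef_rot: [0.811, 0.585, 0.0, 0.0]
ft_force: [1.0, 0.1, -0.8]
width: 0.0259
grip_force: 0.0
```

```bash
python3 - <<'E'
from h import *
import pickle
a=shot('top');b=shot('scene');pickle.dump((a,b),open('e.pkl','wb'))
cv2.imwrite('pics/f.png',np.hstack([cv2.resize(a['img'][:,:,::-1],(400,300)),cv2.resize(b['img'][100:220,110:270,::-1],(400,300))]))
E
```

```text
(no output)
```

View pics/f.png

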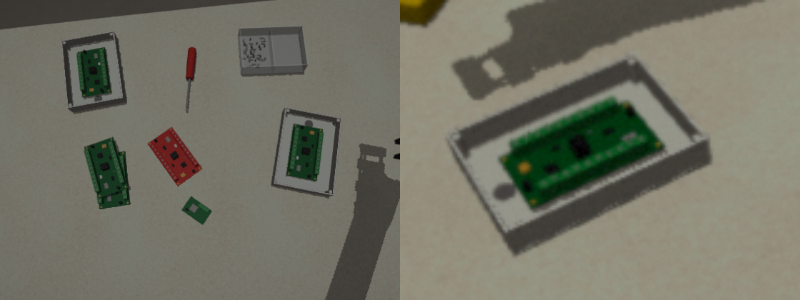

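The board lies flat and centred in the empty housing at (305,152) in the left view, with the long sides aligned. The two lower boards are still on the pile at (107,172), and the arm is clear.

```bash
python3 -c "
from bench import job
print(job.close_job())"
```

```text
the job is handed in; nothing more can be done
None
```

The top board was set down on the four posts of the empty housing before I released it, face up and centred by eye in the final pictures; the two lower boards looked undisturbed, and I handed the job in at about 12 s.

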